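# Put the check weights away after the balance check

### The arm

A 6-joint arm with a two-finger parallel gripper is mounted at the origin on a cart in front of the work surface, level with it; the furniture and walls round the work are solid. World frame = base frame: x ahead of the robot, y to its left, z up, the work surface at z = 0. Lengths are in m, angles in rad, forces in N, time in s.
With the tool pointing down it reaches from about 0.25 to 0.775 m from the base axis. Payload 4 kg.
Tool frame: the origin (TCP) lies midway between the tips of the shut fingers; the grasp point (between the pads) lies 19 mm behind it; z points along the fingers, y is the line along which they close (so a half turn about z gives the same grasp; the last joint's range is limited). The gripper opens to 94 mm and grips with 3 to 60 N. Pads are 16 mm wide; open, the fingers measure 119 mm over their backs; the gripper's body (75 mm by 177 mm) begins 78 mm behind the grasp point.
Start: joints at [-1.369, 0.087, 1.371, -0, 1.684, -0.103], TCP at [0.165, -0.525, 0.174] pointing down, gripper open.
Joint ranges: [-3.1, 3.1], [-0.76, 2.03], [0.27, 2.55], [-1.08, 4.22], [0.17, 2.65], [-2.57, 2.57]. Speed limits (rad/s): [2.79, 2.79, 3.14, 3.14, 3.14, 3.14].

### API

Orientations are given as a rotation vector (axis times angle).
In Python, from plant import sensors, cams, close_job gives the robot as it stands. The module is installed in compiled form; this text tells all that it offers.
- The arm moves only by the tool move_arm, never from a script. Its argument "deltas" is a list of rows, each a list of 3 entries, a list of its own where there are three numbers: the shift along the tool's x, y, z each as a share of 0.1 m, from -1 to 1, then the turn about the tool's z as a share of pi rad, from -1 to 1, then the opening, from -1 (shut) to 1 (fully open). In form: [[[dx, dy, dz], roll, hand], ...]. A call has 1 to 8 rows; each row is the pose to reach, as a shift and turn from the pose commanded when the call began, along the tool's axes at that moment, turning the shorter way round; what a row does not reach only later rows make up. A row lasts 1/12 s, in which the tool goes at most 41.7 mm and 7.16 degrees, less where a joint would pass 70% of its speed; a pose out of reach is approached as far as the arm can. A call with a number of a shift or a turn outside -1 to 1 is refused whole. A call with a gripper value outside its range is refused whole. The fingers move at their own pace and stop on an object; "newtons" is the grip in N (left out, the last holds). Time passes only in rows, so rows that repeat a pose let the fingers close. It gives the time, the measured TCP pose, the force, the opening and the grip force at its end, in the units of the state.
- sensors.state(): the state, without advancing time (a new reading comes with each control period).
- cams.grab_frame(name): name is "side" or "top"; returns (picture, depth): 400x640x3 uint8, red, green, blue; 400x640 float32, m along the optical axis (not along the pixel's ray), 0 where there is no reading.
- cams.calibration(name): a dict with "intrinsics" (3x3 intrinsics, pixels), "xyz" and "rotation" of the camera in the world. Camera axes: x right, y down, z forward; pixel columns grow to the right and rows downward; lengths in m; the calibration is good to about 2 mm. A picture is of the moment at which its call begins. calibration takes no time and is no camera call.
- close_job(): hands the job in; it is judged then, once.
The state is a dict: "t": time; "q": joint angles; "joint_vel": joint speeds; "joint_torque": joint torques, N m; "eef_pos": TCP position; "eef_rot": TCP orientation; "wrist_force": force on the tool from outside, world axes, zero at the start; "ft_torque": the same for the moment, N m; "finger_gap": opening from 0.0 (shut) to 1.0 (fully open); "grip_force": force on a finger pad.
Only numpy, scipy, OpenCV 4.12 (cv2) and the standard library are available. Lean on these libraries where they do the work, as an engineer would, in place of code of your own. Each camera call takes 0.05 s, during which the arm holds its last target. There are 200 camera calls.

### The job

The balance check is finished: take the stack of four steel check weights off the balance, working from the top of the stack down, and set each one upright on the felt in the recess of its own round wooden case, the smallest weight in the smallest case and so on up to the largest in the largest. Do not let any weight drop or tip over, and do not push on the balance.

Things in the scene. Friction and masses are not known exactly. Their poses are not given: they have to be found in the camera images.
- balance: Laboratory precision balance, grey and white housing 160 (its x) by 130 (its y) by 46 mm high, fixed in place; the origin is the centre of its underside, its display faces the balance's own -x side. Delicate.
- balance_pan (a point): Centre of the top face of the balance's round steel pan (96 mm across, 56 mm above the worktop, 18 mm to +x of the balance's origin). The stack of weights stands on it, up to 6 mm off its centre.
- weight_50: The smallest of four loose bright stainless check weights, 50 g: an upright cylinder 22 mm in diameter and 18 mm high, with a centring spigot 12 mm in diameter standing 3 mm above its top face and a recess 16 mm wide and 4 mm deep in its underside that sits over the spigot of the weight below. At the start it is at the top of the stack. Origin at the centre of its underside, z up along its axis.
- weight_100: The second smallest of four loose bright stainless check weights, 100 g: an upright cylinder 32 mm in diameter and 17 mm high, with a centring spigot 12 mm in diameter standing 3 mm above its top face and a recess 16 mm wide and 4 mm deep in its underside that sits over the spigot of the weight below. At the start it is second from the top. Origin at the centre of its underside, z up along its axis.
- weight_200: The second largest of four loose bright stainless check weights, 200 g: an upright cylinder 43 mm in diameter and 18 mm high, with a centring spigot 12 mm in diameter standing 3 mm above its top face and a recess 16 mm wide and 4 mm deep in its underside that sits over the spigot of the weight below. At the start it is third from the top. Origin at the centre of its underside, z up along its axis.
- weight_500: The largest of four loose bright stainless check weights, 500 g: an upright cylinder 56 mm in diameter and 26 mm high, with a centring spigot 12 mm in diameter standing 3 mm above its top face and a recess 16 mm wide and 4 mm deep in its underside that sits over the spigot of the weight below. At the start it is at the bottom of the stack, on the pan. Origin at the centre of its underside, z up along its axis.
- case_50: Case of the 50 g weight, the smallest of four open round turned wooden cases, fixed to the worktop: 52 mm in outer diameter, 24 mm high, with a round dark blue felt-floored recess 38 mm in diameter and 4 mm deep (felt 20 mm above the worktop) in the middle of its top. Origin at the centre of its underside, z up.
- case_100: Case of the 100 g weight, the second smallest of four open round turned wooden cases, fixed to the worktop: 62 mm in outer diameter, 24 mm high, with a round dark blue felt-floored recess 48 mm in diameter and 4 mm deep (felt 20 mm above the worktop) in the middle of its top. Origin at the centre of its underside, z up.
- case_200: Case of the 200 g weight, the second largest of four open round turned wooden cases, fixed to the worktop: 73 mm in outer diameter, 24 mm high, with a round dark blue felt-floored recess 59 mm in diameter and 4 mm deep (felt 20 mm above the worktop) in the middle of its top. Origin at the centre of its underside, z up.
- case_500: Case of the 500 g weight, the largest of four open round turned wooden cases, fixed to the worktop: 86 mm in outer diameter, 24 mm high, with a round dark blue felt-floored recess 72 mm in diameter and 4 mm deep (felt 20 mm above the worktop) in the middle of its top. Origin at the centre of its underside, z up.
Mind the look-alikes: they are no part of the job. Leave any orange or turquoise look-alike of the weight_200 alone.

How it is judged:
On the way, in this order (a step that is already met when the one before it is completed fails the run):
1. the 50 g weight stands in its own case, let go (horizontal distance between weight_50 and case_50 below 0.01 m and z of weight_50 in the frame of case_50 between 0.017 and 0.0225 m and angle between weight_50's own z axis and vertical below 0.08 rad and linear speed of weight_50 below 0.01 m/s and contact force between the fingers and weight_50 below 0.2 N), for 0.2 s.
2. the 100 g weight stands in its own case, let go (horizontal distance between weight_100 and case_100 below 0.01 m and z of weight_100 in the frame of case_100 between 0.017 and 0.0225 m and angle between weight_100's own z axis and vertical below 0.08 rad and linear speed of weight_100 below 0.01 m/s and contact force between the fingers and weight_100 below 0.2 N), for 0.2 s.
3. the 200 g weight stands in its own case, let go (horizontal distance between weight_200 and case_200 below 0.01 m and z of weight_200 in the frame of case_200 between 0.017 and 0.0225 m and angle between weight_200's own z axis and vertical below 0.08 rad and linear speed of weight_200 below 0.01 m/s and contact force between the fingers and weight_200 below 0.2 N), for 0.2 s.
4. the 500 g weight stands in its own case, let go (horizontal distance between weight_500 and case_500 below 0.01 m and z of weight_500 in the frame of case_500 between 0.017 and 0.0225 m and angle between weight_500's own z axis and vertical below 0.08 rad and linear speed of weight_500 below 0.01 m/s and contact force between the fingers and weight_500 below 0.2 N), for 0.2 s.
At the end, for the whole second after the job is handed in: Every weight stands in the recess of its own case: centre within 10 mm of the case's centre, underside within 3 mm of the felt (17 to 22.5 mm above the case's underside), upright within 0.08 rad, at rest and released (all of step 1 and all of step 2 and all of step 3 and all of step 4); the robot touches nothing.
It fails at once if a weight is dropped (moves faster than 0.35 m/s while no finger touches it) ((linear speed of weight_50 above 0.35 m/s and contact force between the fingers and weight_50 below 0.05 N) or (linear speed of weight_100 above 0.35 m/s and contact force between the fingers and weight_100 below 0.05 N) or (linear speed of weight_200 above 0.35 m/s and contact force between the fingers and weight_200 below 0.05 N) or (linear speed of weight_500 above 0.35 m/s and contact force between the fingers and weight_500 below 0.05 N)).
It fails at once if a weight is tipped over (more than 0.7 rad) (angle between any of weight_50, weight_100, weight_200, weight_500's own z axis and vertical above 0.7 rad).
It fails at once if the robot pushes on the balance (more than 10 N) (contact force between any of the fingers, the arm and balance above 10 N).
It also fails if it takes over 99 s, if anything falls off the work surface, if the arm or the gripper's body presses on something with over 40 N, if the wrist force passes 120 N, or if a joint passes its speed limit or range.

## Working session

There is one attempt and no reset: what is moved stays moved. The work goes in short steps, Python scripts to look and compute and a tool call to move; the robot and the scene stay as the last step left them, time stands still between calls to the robot, and variables do not carry over. Pictures are saved under pics/ and viewed, at most 14 in all, crops included, and the job is handed in when it is done.

Besides the shell and the picture viewer there is one more tool, called after ">>>" as name([rows], argument=value, ...), one row to a line, values as JSON. move_arm: Moves the arm, as the interface text tells. Its arguments: {"type":"object","properties":{"deltas":{"type":"array","items":{"type":"array"}},"newtons":{"type":"number"}},"required":["deltas"]}

```bash
mkdir -p pics; python3 - <<'E'
from plant import sensors,cams
import cv2,numpy as np
for n in("top","side"):
    p,d=cams.grab_frame(n);c=cams.calibration(n)
    np.savez(f"{n}0.npz",p=p,d=d);cv2.imwrite(f"pics/{n}0.png",p[...,::-1]);print(n,c)
print(sensors.state())
E
```

```text
top {'intrinsics': array([[510.86250491,   0.        , 312.83533471],
       [  0.        , 510.86250491, 199.41520914],
       [  0.        ,   0.        ,   1.        ]]), 'xyz': array([ 0.39012634, -0.18524844,  1.02001221]), 'rotation': array([-2.14058291,  2.12805414, -0.16231687])}
side {'intrinsics': array([[470.61569482,   0.        , 322.48623133],
       [  0.        , 470.61569482, 196.38670832],
       [  0.        ,   0.        ,   1.        ]]), 'xyz': array([ 0.46875758, -0.82146797,  0.71182499]), 'rotation': array([-2.35094507,  0.08959568, -0.04252461])}
{'t': 0.1, 'q': array([-1.36906650e+00,  8.78718861e-02,  1.37208283e+00, -6.07089815e-06,
        1.68355236e+00, -1.03127440e-01]), 'joint_vel': array([-2.47004515e-03, -2.25156160e-03, -4.66047143e-03,  7.34605287e-04,
        3.26611144e-05,  1.42961423e-03]), 'joint_torque': array([ 1.85123041e-03, -3.41251123e+01, -3.03302264e+01,  7.20580970e-02,
        3.04039847e-02, -9.78363596e-05]), 'eef_pos': array([ 0.16495784, -0.52412031,  0.17273658]), 'eef_rot': array([-3.10327714e+00, -4.76725108e-01,  1.57566257e-04]), 'wrist_force': array([-0.30133893, -0.51514162,  0.28838617]), 'ft_torque': array([ 0.06207784,  0.02893502, -0.00696633]), 'grip_force': 0.0, 'finger_gap': 0.9966982286542078}
```

View pics/top0.png

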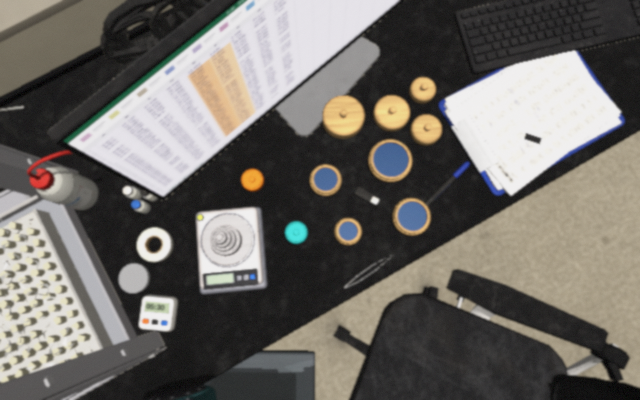

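View pics/side0.png

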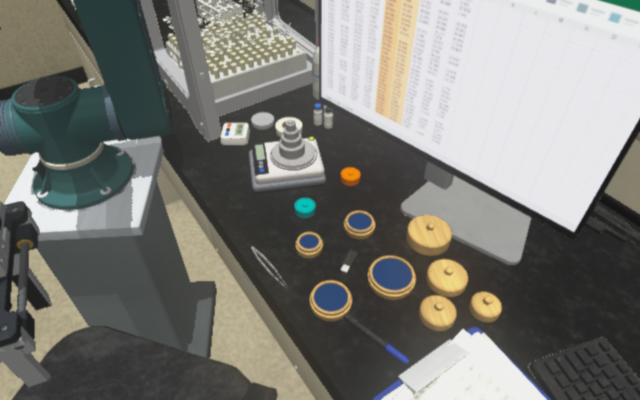

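The top view shows the balance with the concentric stack at about (228,237). The cases are at (347,231) for 50, (325,180) for 100, (411,216) for 200 and (390,160) for 500. The lidded cases and the orange and turquoise decoys are separate from these.

```bash
cat > h.py <<'E'
import numpy as np,cv2
from scipy.spatial.transform import Rotation as R
from plant import cams,sensors
def cal(n):
    c=cams.calibration(n);return c["intrinsics"],np.array(c["xyz"]),R.from_rotvec(c["rotation"]).as_matrix()
def ray(n,u,v,z):
    K,t,M=cal(n);d=M@np.linalg.inv(K)@[u,v,1];return t+d*(z-t[2])/d[2]
def pts(n,d):
    K,t,M=cal(n);v,u=np.mgrid[:400,:640]
    return (np.stack([(u-K[0,2])/K[0,0]*d,(v-K[1,2])/K[1,1]*d,d],-1)@M.T)+t
def proj(n,P):
    K,t,M=cal(n);q=K@(M.T@(np.array(P)-t));return q[:2]/q[2]
def felt(n,p,z=.022):
    h=cv2.cvtColor(p,cv2.COLOR_RGB2HSV)
    m=cv2.inRange(h,(100,100,50),(125,255,160))
    out=[]
    for c in cv2.findContours(m,cv2.RETR_EXTERNAL,cv2.CHAIN_APPROX_NONE)[0]:
        if cv2.contourArea(c)<200: continue
        P=np.array([ray(n,*q,z) for q in c[:,0]])[:,:2].astype(np.float32)
        (x,y),r=cv2.minEnclosingCircle(P);M=cv2.moments(c);g=ray(n,M['m10']/M['m00'],M['m01']/M['m00'],z)
        out.append((round(r*2000,1),g[:2].round(4),np.round((x,y),4)))
    return out
E
python3 - <<'E'
from h import *
for n in("top","side"):
    f=np.load(n+"0.npz");p,d=f["p"],f["d"]
    print(n,*felt(n,p),sep="\n")
    P=pts(n,d);ok=d>0
    b=ray("top",228,240,.1)[:2]
    near=ok&(np.hypot(P[...,0]-b[0],P[...,1]-b[1])<.08)
    print("b",b)
    for lo,hi in((.05,.062),(.077,.087),(.095,.105),(.112,.122),(.129,.142)):
        m=near&(P[...,2]>lo)&(P[...,2]<hi);q=P[m]
        if len(q)>3:
            (x,y),r=cv2.minEnclosingCircle(q[:,:2].astype(np.float32));print(lo,len(q),q.mean(0).round(4),np.round((x,y,2*r),4))
    if n=="top":
        Z=P[...,2];
        for u,v in((150,180),(200,140),(250,110),(300,60),(330,100),(330,115),(60,180),(40,280),(155,244)): print(u,v,P[v,u].round(3))
f=np.load("top0.npz")["p"];s=np.load("side0.npz")["p"]
a=cv2.resize(f[190:300,170:280],None,fx=5,fy=5,interpolation=cv2.INTER_CUBIC)
cv2.imwrite("pics/crop0.png",a[...,::-1])
E
```

```text
top
(52.2, array([ 0.5265, -0.3763]), array([ 0.5201, -0.372 ]))
(41.2, array([ 0.5932, -0.2011]), array([ 0.5934, -0.201 ]))
(65.2, array([ 0.6339, -0.3315]), array([ 0.634 , -0.3315]))
b [ 0.46359743 -0.02470109]
0.05 1543 [ 0.4581 -0.0163  0.0553] [ 0.4543 -0.0149  0.1563]
0.077 252 [ 0.4631 -0.0204  0.0821] [ 0.4665 -0.0149  0.0563]
0.095 184 [ 0.464  -0.019   0.1001] [ 0.4663 -0.0148  0.0439]
0.112 118 [ 0.4648 -0.0185  0.1171] [ 0.4659 -0.0147  0.0327]
0.129 133 [ 0.4659 -0.0156  0.136 ] [ 0.4664 -0.0153  0.0225]
150 180 [0.548 0.08  0.228]
200 140 [0.615 0.005 0.222]
250 110 [ 0.679 -0.069  0.183]
300 60 [ 0.756 -0.155  0.215]
330 100 [ 0.755 -0.21   0.028]
330 115 [ 0.723 -0.21   0.027]
60 180 [0.565 0.271 0.135]
40 280 [0.39  0.29  0.136]
155 244 [ 0.463  0.139 -0.001]
side
(54.4, array([ 0.52  , -0.3729]), array([ 0.5203, -0.3724]))
(66.9, array([ 0.6334, -0.3334]), array([ 0.6331, -0.3328]))
(42.4, array([ 0.5925, -0.2027]), array([ 0.593 , -0.2025]))
b [ 0.46359743 -0.02470109]
0.05 559 [ 0.4704 -0.0313  0.0543] [ 0.457  -0.0046  0.129 ]
0.077 169 [ 0.466  -0.0308  0.0807] [ 0.4665 -0.0179  0.0583]
0.095 117 [ 0.4656 -0.0276  0.0988] [ 0.466  -0.019   0.0435]
0.112 79 [ 0.4662 -0.024   0.1157] [ 0.4661 -0.0176  0.0332]
0.129 63 [ 0.4663 -0.0194  0.133 ] [ 0.4668 -0.0171  0.0229]
```

View pics/crop0.png

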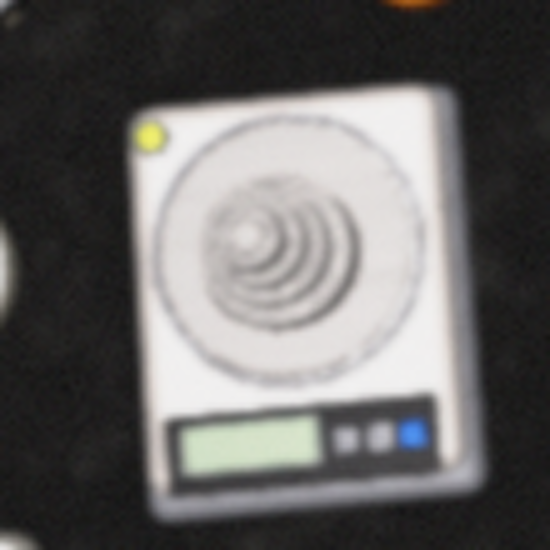

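```bash
python3 - <<'E'
from h import *
from scipy.spatial import cKDTree
f=np.load("top0.npz");p,d=f["p"],f["d"];P=pts("top",d)
h=cv2.cvtColor(p,cv2.COLOR_RGB2HSV);m=cv2.inRange(h,(100,100,50),(125,255,160))
for c in cv2.findContours(m[215:250,325:370].copy(),cv2.RETR_EXTERNAL,cv2.CHAIN_APPROX_NONE,offset=(325,215))[0]:
    (u,v),r=cv2.minEnclosingCircle(c);print("case50 top",u,v,r,ray("top",u,v,.022))
s=np.load("side0.npz")["p"];h=cv2.cvtColor(s,cv2.COLOR_RGB2HSV);m=cv2.inRange(h,(100,100,50),(125,255,160))
for c in cv2.findContours(m[225:265,285:330].copy(),cv2.RETR_EXTERNAL,cv2.CHAIN_APPROX_NONE,offset=(285,225))[0]:
    x,y,w,hh=cv2.boundingRect(c);u,v=x+w/2-.5,y+hh/2-.5;print("case50 side",u,v,w,hh,ray("side",u,v,.022))
print("200 proj",proj("side",(.5202,-.3722,.022)))
D=[pts(n,np.load(n+"0.npz")["d"])[np.load(n+"0.npz")["d"]>0] for n in("top","side")]
A=np.vstack(D);A=A[(A[:,2]>.15)&(A[:,0]>.3)&(A[:,0]<.9)&(np.abs(A[:,1])<.6)]
for nm,g in dict(stack=(.4663,-.0163),c100=(.593,-.202),c500=(.6337,-.3323)).items():
    for th in(17.5,30,41,50):
        t=np.radians(th);q=A[:,:2]-g;x=np.abs(q@[np.cos(t),np.sin(t)])-.0375;y=np.abs(q@[np.sin(t),-np.cos(t)])-.0885
        dd=np.hypot(np.maximum(x,0),np.maximum(y,0));i=np.argsort(dd)[30];print(nm,th,dd[i].round(3),A[i].round(3))
E
```

```text
case50 top 353.5 225.5 0.7072067856788635 [ 0.49971251 -0.25664185  0.022     ]
case50 top 344.0 224.0 9.999999747378752e-05 [ 0.50256528 -0.23802532  0.022     ]
case50 top 349.0 223.0 9.999999747378752e-05 [ 0.50459379 -0.24784323  0.022     ]
case50 top 346.0 223.0 9.999999747378752e-05 [ 0.50456078 -0.24195648  0.022     ]
case50 side 308.5 241.5 18 12 [ 0.48945313 -0.24770239  0.022     ]
200 proj [330.52826393 296.40851545]
stack 17.5 0.059 [0.533 0.093 0.272]
stack 30 0.074 [0.536 0.086 0.336]
stack 41 0.083 [0.536 0.086 0.22 ]
stack 50 0.072 [0.611 0.004 0.497]
c100 17.5 0.08 [ 0.655 -0.047  0.331]
c100 30 0.096 [ 0.656 -0.047  0.22 ]
c100 41 0.111 [ 0.66  -0.053  0.163]
c100 50 0.1 [ 0.758 -0.162  0.196]
c500 17.5 0.136 [ 0.744 -0.146  0.405]
c500 30 0.151 [ 0.742 -0.145  0.427]
c500 41 0.167 [ 0.73  -0.131  0.271]
c500 50 0.156 [ 0.843 -0.259  0.226]
```

```bash
cat >> h.py <<'E'
def go(to,frm=None):
    s=sensors.state();a=np.array(frm if frm is not None else s["eef_pos"]);M=R.from_rotvec(s["eef_rot"]).as_matrix()
    return (M.T@(np.array(to)-a)*10).round(3)
E
python3 - <<'E'
from h import *
f=np.load("top0.npz");p=f["p"]
h=cv2.cvtColor(p,cv2.COLOR_RGB2HSV);m=cv2.inRange(h,(95,60,30),(130,255,190))
for c in cv2.findContours(m[215:250,325:370].copy(),cv2.RETR_EXTERNAL,cv2.CHAIN_APPROX_NONE,offset=(325,215))[0]:
    (u,v),r=cv2.minEnclosingCircle(c);print("case50 top",u,v,r,ray("top",u,v,.022))
m=cv2.inRange(h,(5,60,80),(28,255,255))
for c in cv2.findContours(m[140:250,300:440].copy(),cv2.RETR_EXTERNAL,cv2.CHAIN_APPROX_NONE,offset=(300,140))[0]:
    (u,v),r=cv2.minEnclosingCircle(c)
    if r>8:print("wood",u,v,r,ray("top",u,v,.02).round(4),2*r/510.86)
print(go((.4663,-.0163,.2)),sensors.state()["eef_pos"])
E
```

```text
case50 top 348.0 230.5 8.558721542358398 [ 0.48981246 -0.24581496  0.022     ]
wood 347.6968078613281 230.9627685546875 14.225029945373535 [ 0.4891 -0.2453  0.02  ] 0.05569052165122944
wood 411.1321716308594 216.3160858154297 19.705474853515625 [ 0.5187 -0.3703  0.02  ] 0.07714628216542938
wood 325.2021789550781 179.33935546875 16.471065521240234 [ 0.5921 -0.2009  0.02  ] 0.064483676628588
wood 426.5 140.0 10.500100135803223 [ 0.674 -0.405  0.02 ] 0.04110754467291713
wood 390.18292236328125 159.5487823486328 22.48788833618164 [ 0.6333 -0.3311  0.02  ] 0.08803933890373739
[ 4.399 -3.94  -0.264] [ 0.16495784 -0.52412031  0.17273658]
```

>>> move_arm([
  [[0.3, -0.3, -0.1], 0, 1],
  [[0.6, -0.6, -0.3], 0, 1],
  [[0.8, -0.8, -0.4], 0, 1],
  [[1, -1, -0.5], 0, 1],
  [[1, -1, -0.5], 0, 1],
], newtons=20)

```text
t: 0.52
eef_pos: [0.2329, -0.3966, 0.227]
eef_rot: [3.1, 0.484, 0.005]
wrist_force: [-0.8, 0.0, 0.7]
finger_gap: 1.005
grip_force: 0.0
```

>>> move_arm([
  [[0.35, -0.3, 0], 0, 1],
  [[0.7, -0.6, 0], 0, 1],
  [[1, -0.9, 0], 0, 1],
  [[1, -0.9, 0], 0, 1],
])

```text
t: 0.85
eef_pos: [0.3004, -0.2797, 0.2235]
eef_rot: [-3.102, -0.484, -0.002]
wrist_force: [0.1, -0.2, 0.2]
finger_gap: 1.002
grip_force: 0.0
```

>>> move_arm([
  [[0.35, -0.3, 0], 0, 1],
  [[0.7, -0.6, 0], 0, 1],
  [[1, -0.9, 0], 0, 1],
  [[1, -0.9, 0], 0, 1],
])

```text
t: 1.18
eef_pos: [0.3688, -0.1639, 0.2233]
eef_rot: [-3.102, -0.486, -0.001]
wrist_force: [-0.2, -0.6, -0.2]
finger_gap: 0.998
grip_force: 0.0
```

>>> move_arm([
  [[0.35, -0.3, 0], 0, 1],
  [[0.7, -0.6, 0], 0, 1],
  [[1, -0.9, 0], 0, 1],
  [[1, -0.9, 0], 0, 1],
  [[1, -0.9, 0], 0, 1],
])

```text
t: 1.6
eef_pos: [0.4362, -0.0507, 0.2228]
eef_rot: [-3.104, -0.483, 0.003]
wrist_force: [-0.3, -0.5, -0.2]
finger_gap: 1.003
grip_force: 0.0
```

```bash
python3 - <<'E'
from h import *
print(go((.4663,-.0163,.125)),sensors.state()["eef_pos"])
E
```

```text
[ 0.393 -0.236  0.978] [ 0.4362088  -0.05070471  0.22282053]
```

>>> move_arm([
  [[0.25, -0.15, 0.1], 0, 0.2],
  [[0.39, -0.24, 0.3], 0, 0.2],
  [[0.39, -0.24, 0.5], 0, 0.1],
  [[0.39, -0.24, 0.5], 0, 0.0],
  [[0.39, -0.24, 0.5], 0, 0.0],
])

```text
t: 2.02
eef_pos: [0.4643, -0.019, 0.1725]
eef_rot: [3.106, 0.473, -0.006]
wrist_force: [0.6, -0.5, -0.1]
finger_gap: 0.686
grip_force: 0.0
```

```bash
python3 - <<'E'
from h import *
print(go((.4663,-.0163,.125)),sensors.state()["eef_pos"])
p,d=cams.grab_frame("side");q,_=cams.grab_frame("top")
a=[cv2.resize(x,None,fx=4,fy=4,interpolation=cv2.INTER_CUBIC) for x in(p[80:200,235:335],q[180:300,180:280])]
cv2.imwrite("pics/a1.png",np.hstack(a)[...,::-1])
E
```

```text
[ 0.029 -0.02   0.475] [ 0.46434149 -0.01904014  0.17250928]
```

View pics/a1.png

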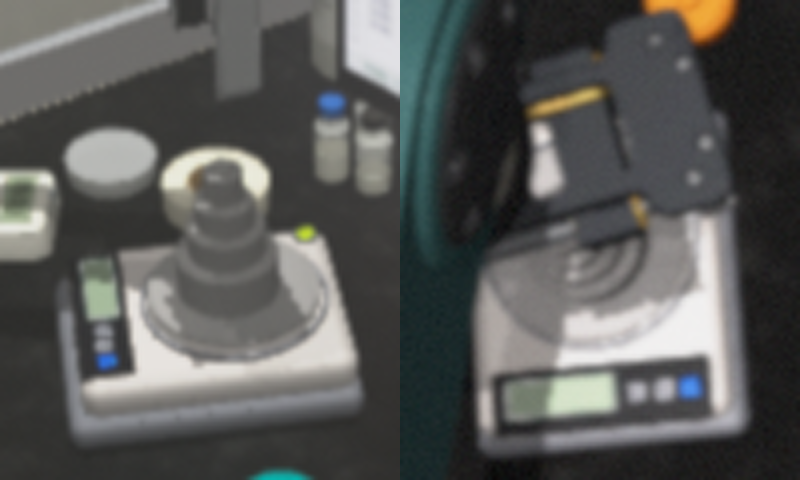

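```bash
python3 - <<'E'
from h import *
s=sensors.state()
for n in("side","top"):
    print(n,proj(n,s["eef_pos"]),proj(n,s["eef_pos"]+[0,0,.1]),proj(n,(.466,-.016,.138)))
p,d=cams.grab_frame("side");q,_=cams.grab_frame("top")
cv2.imwrite("pics/a2.png",np.hstack([p[:300,200:500],q[100:400,100:400]])[...,::-1])
E
```

```text
side [288.99920186 105.56342905] [286.50776784  60.09110082] [289.87685529 119.90574947]
top [216.76646789 234.98370961] [203.57978259 228.8062735 ] [219.25868961 236.80725502]
```

View pics/a2.png

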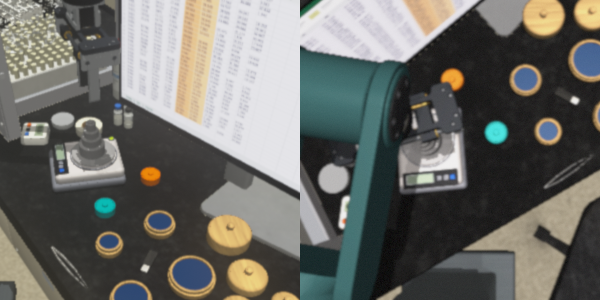

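The side view shows the near finger tip at about (294,104), in line with the stack below it at (290,120), which agrees with the projection. I'm descending.

>>> move_arm([
  [[0.03, -0.02, 0.12], 0, 0],
  [[0.03, -0.02, 0.24], 0, 0],
  [[0.03, -0.02, 0.36], 0, 0],
  [[0.03, -0.02, 0.46], 0, 0],
  [[0.03, -0.02, 0.46], 0, 0],
  [[0.03, -0.02, 0.46], 0, 0],
])

```text
t: 2.72
eef_pos: [0.4669, -0.0141, 0.1263]
eef_rot: [-3.104, -0.477, 0.004]
wrist_force: [0.6, 0.3, 0.7]
finger_gap: 0.499
grip_force: 0.0
```

>>> move_arm([
  [[0, 0, 0], 0, -0.3],
  [[0, 0, 0], 0, -0.45],
  [[0, 0, 0], 0, -0.6],
  [[0, 0, 0], 0, -0.8],
  [[0, 0, 0], 0, -0.8],
  [[0, 0, 0], 0, -0.8],
], newtons=15)

```text
t: 3.22
eef_pos: [0.468, -0.0143, 0.1281]
eef_rot: [3.105, 0.477, 0.001]
wrist_force: [-0.9, 0.7, 0.6]
finger_gap: 0.119
grip_force: 0.0
```

```bash
python3 - <<'E'
from h import *
p,d=cams.grab_frame("side");q,_=cams.grab_frame("top")
a=[cv2.resize(x,None,fx=4,fy=4,interpolation=cv2.INTER_CUBIC) for x in(p[60:180,240:340],q[180:300,180:280])]
cv2.imwrite("pics/a3.png",np.hstack(a)[...,::-1])
s=sensors.state();print(s["eef_pos"],s["finger_gap"],s["grip_force"],proj("side",s["eef_pos"]))
E
```

```text
[ 0.46790415 -0.01430295  0.12790917] 0.09745220450022803 0.0 [290.98439915 123.37447037]
```

View pics/a3.png

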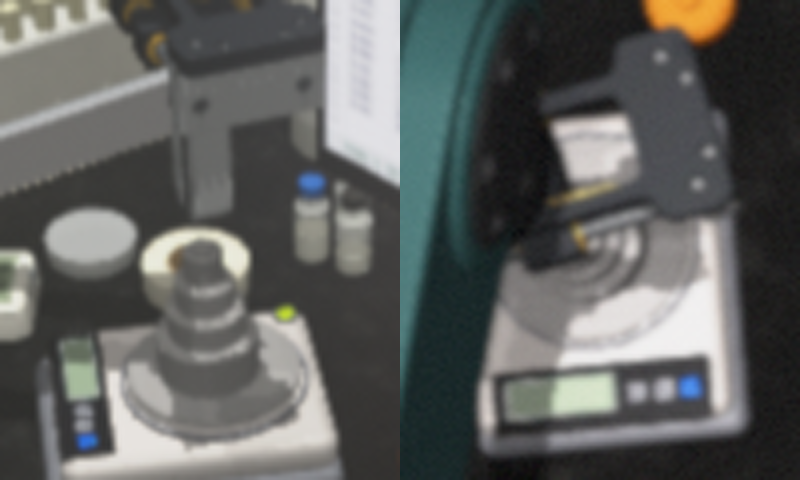

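```bash
python3 - <<'E'
from h import *
p,d=cams.grab_frame("side");P=pts("side",d)
for v in range(100,125,2): print(v,[tuple((P[v,u]*1000).round().astype(int)) for u in(286,290,294,298)])
q,e=cams.grab_frame("top");Q=pts("top",e)
m=(np.hypot(Q[...,0]-.47,Q[...,1]+.01)<.09)&(Q[...,2]>.1)&(Q[...,2]<.19)&(e>0)
vs,us=np.nonzero(m)
for k in range(0,len(vs),max(1,len(vs)//40)): print(us[k],vs[k],(Q[vs[k],us[k]]*1000).round().astype(int),q[vs[k],us[k]])
E
```

```text
100 [(np.int64(460), np.int64(-13), np.int64(185)), (np.int64(468), np.int64(-32), np.int64(197)), (np.int64(476), np.int64(-31), np.int64(195)), (np.int64(490), np.int64(271), np.int64(-3))]
102 [(np.int64(460), np.int64(-14), np.int64(181)), (np.int64(468), np.int64(-32), np.int64(192)), (np.int64(476), np.int64(-34), np.int64(193)), (np.int64(490), np.int64(262), np.int64(-3))]
104 [(np.int64(460), np.int64(-15), np.int64(176)), (np.int64(468), np.int64(-35), np.int64(189)), (np.int64(476), np.int64(-33), np.int64(188)), (np.int64(489), np.int64(254), np.int64(-4))]
106 [(np.int64(460), np.int64(-13), np.int64(171)), (np.int64(468), np.int64(-33), np.int64(183)), (np.int64(476), np.int64(-31), np.int64(182)), (np.int64(489), np.int64(245), np.int64(-4))]
108 [(np.int64(459), np.int64(-17), np.int64(168)), (np.int64(469), np.int64(-821), np.int64(712)), (np.int64(476), np.int64(-29), np.int64(175)), (np.int64(488), np.int64(229), np.int64(0))]
110 [(np.int64(459), np.int64(-13), np.int64(161)), (np.int64(467), np.int64(-33), np.int64(174)), (np.int64(475), np.int64(-30), np.int64(1
[... 3465 characters left out ...]
 108] [99 97 95]
223 247 [450 -18 108] [102  99  99]
224 247 [451 -19 103] [105 102 101]
227 247 [451 -23 100] [127 124 122]
228 247 [451 -25 101] [130 125 123]
230 247 [451 -29 100] [115 110 110]
216 248 [449  -4 101] [100  97  97]
218 248 [449  -7 101] [109 106 106]
220 248 [449 -11 102] [108 105 103]
221 248 [449 -13 100] [109 106 105]
223 248 [449 -16 101] [118 116 115]
227 248 [449 -23 100] [130 127 125]
228 248 [449 -26 103] [123 120 119]
218 249 [447  -8 104] [116 112 111]
222 249 [447 -15 101] [118 116 114]
224 249 [447 -18 100] [125 122 121]
226 249 [447 -22 100] [121 117 117]
227 249 [447 -24 100] [119 116 115]
221 250 [445 -13 102] [114 111 111]
224 250 [446 -18 100] [117 114 114]
```

```bash
python3 - <<'E'
from h import *
K,t,M=cal("side")
def ry(u,v,y):
    d=M@np.linalg.inv(K)@[u,v,1];return t+d*(y-t[1])/d[1]
print(ry(294.5,104,-.061),ry(292,113.7,-.033))
f=np.load("side0.npz");P=pts("side",f["d"])
m=(np.hypot(P[...,0]-.165,P[...,1]+.524)<.09)&(f["d"]>0)&(P[...,2]>.1)&(P[...,2]<.35)
q=P[m];print(len(q),q[q[:,2].argsort()[:8]].round(3) if len(q) else 0)
E
```

```text
[ 0.47655973 -0.061       0.20619968] [ 0.47097634 -0.033       0.16494389]
5555 [[ 0.158 -0.475  0.201]
 [ 0.156 -0.477  0.202]
 [ 0.158 -0.477  0.202]
 [ 0.151 -0.48   0.202]
 [ 0.154 -0.479  0.203]
 [ 0.158 -0.476  0.203]
 [ 0.143 -0.482  0.203]
 [ 0.159 -0.475  0.204]]
```

>>> move_arm([
  [[0, 0, 0], 0, -0.2],
  [[0, 0, 0], 0, -0.2],
  [[0, 0, 0.05], 0, -0.2],
  [[0, 0, 0.1], 0, -0.2],
  [[0, 0, 0.1], 0, -0.2],
])

```text
t: 3.83
eef_pos: [0.4669, -0.0142, 0.1162]
eef_rot: [-3.104, -0.477, 0.004]
wrist_force: [-0.2, -0.8, -0.2]
finger_gap: 0.39
grip_force: 0.0
```

```bash
cat >> h.py <<'E'
def tip():
    "lowest points of near finger in side view"
    s=sensors.state();e=s["eef_pos"];p,d=cams.grab_frame("side");P=pts("side",d)
    g=s["finger_gap"]*.047;c=e[:2]+(g+.0125)*np.array([.3,-.95])
    m=(d>0)&(abs(P[...,0]-c[0])<.014)&(abs(P[...,1]-c[1])<.012)&(P[...,2]>.03)
    vs,us=np.nonzero(m);o=vs.argsort()[-6:]
    q=P[vs[o],us[o]];print("eef",e.round(4),"gap",s["finger_gap"],"grip",s["grip_force"],"tips",q.round(3).tolist());return p,d,P
E
python3 -c "
from h import *
tip()"
```

```text
eef [ 0.4669 -0.0142  0.1162] gap 0.3896823341873883 grip 0.0 tips [[0.482, -0.053, 0.042], [0.485, -0.055, 0.044], [0.487, -0.054, 0.043], [0.489, -0.054, 0.043], [0.463, -0.054, 0.042], [0.467, -0.055, 0.043]]
```

>>> move_arm([
  [[0, 0, 0.06], 0, -0.2],
  [[0, 0, 0.12], 0, -0.2],
  [[0, 0, 0.18], 0, -0.2],
  [[0, 0, 0.18], 0, -0.2],
  [[0, 0, 0.18], 0, -0.2],
])

```text
t: 4.3
eef_pos: [0.4673, -0.0142, 0.099]
eef_rot: [-3.105, -0.477, 0.002]
wrist_force: [0.7, -0.3, 0.3]
finger_gap: 0.402
grip_force: 0.0
```

```bash
sed -i 's/P\[...,2\]>.03)/P[...,2]>e[2]+.01)/' h.py; python3 -c "
from h import *
p,d,P=tip();s=sensors.state();print(s['wrist_force'])
q,e=cams.grab_frame('top')
a=[cv2.resize(x,None,fx=4,fy=4,interpolation=cv2.INTER_CUBIC) for x in(p[60:180,240:340],q[180:300,180:280])]
cv2.imwrite('pics/a4.png',np.hstack(a)[...,::-1])"
```

```text
eef [ 0.4673 -0.0142  0.099 ] gap 0.4020637693283156 grip 0.0 tips [[0.476, -0.04, 0.132], [0.465, -0.038, 0.128], [0.467, -0.04, 0.13], [0.465, -0.032, 0.114], [0.465, -0.033, 0.112], [0.467, -0.033, 0.109]]
[-0.17588526 -0.3151711  -0.24420595]
```

View pics/a4.png

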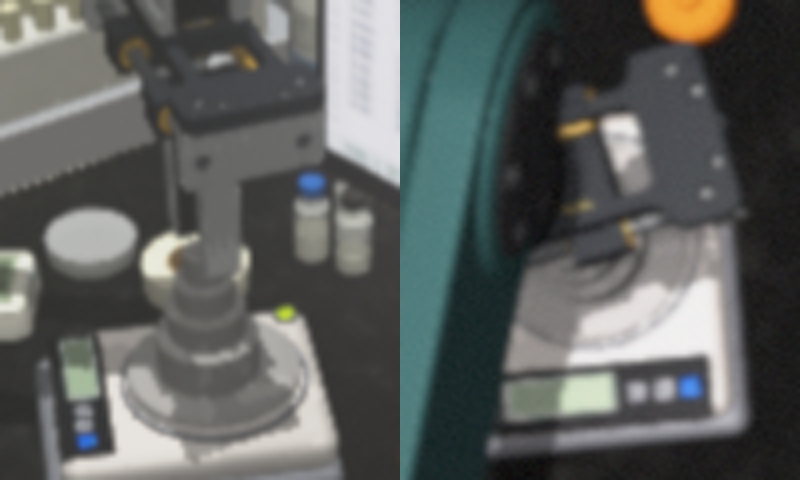

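The near finger's tip is now at about (295,129) px, z≈0.130, alongside the 50 g weight. The real tips sit about 32–35 mm above the reported TCP, so I'll allow for that. I'm going down 5 mm and closing.

>>> move_arm([
  [[0, -0.01, 0.03], 0, -0.3],
  [[0, -0.01, 0.05], 0, -0.35],
  [[0, -0.01, 0.05], 0, -0.5],
  [[0, -0.01, 0.05], 0, -0.65],
  [[0, -0.01, 0.05], 0, -0.8],
  [[0, -0.01, 0.05], 0, -0.8],
  [[0, -0.01, 0.05], 0, -0.8],
], newtons=15)

```text
t: 4.98
eef_pos: [0.4675, -0.0134, 0.0948]
eef_rot: [3.105, 0.477, -0.0]
wrist_force: [0.1, 0.4, 0.2]
finger_gap: 0.227
grip_force: 15.0
```

>>> move_arm([
  [[0, 0, -0.08], 0, -0.8],
  [[0, 0, -0.2], 0, -0.8],
  [[0, 0, -0.35], 0, -0.8],
  [[0, 0, -0.5], 0, -0.8],
  [[0, 0, -0.5], 0, -0.8],
])

```text
t: 5.4
eef_pos: [0.4702, -0.0137, 0.1496]
eef_rot: [3.103, 0.477, 0.013]
wrist_force: [0.2, 0.5, 0.2]
finger_gap: 0.224
grip_force: 15.0
```

>>> move_arm([
  [[0, 0.1, 0], 0, -0.8],
  [[-0.05, 0.3, 0], 0, -0.8],
  [[-0.1, 0.5, 0], 0, -0.8],
  [[-0.15, 0.7, 0], 0, -0.8],
  [[-0.2, 0.9, 0], 0, -0.8],
  [[-0.22, 1, 0], 0, -0.8],
])

```text
t: 5.9
eef_pos: [0.476, -0.1178, 0.1437]
eef_rot: [3.105, 0.473, -0.003]
wrist_force: [-0.2, 0.3, -0.2]
finger_gap: 0.225
grip_force: 15.0
```

>>> move_arm([
  [[-0.05, 0.2, 0], 0, -0.8],
  [[-0.1, 0.4, 0], 0, -0.8],
  [[-0.15, 0.6, 0], 0, -0.8],
  [[-0.2, 0.8, 0], 0, -0.8],
  [[-0.22, 0.95, 0], 0, -0.8],
  [[-0.22, 1, 0], 0, -0.8],
  [[-0.22, 1, 0], 0, -0.8],
  [[-0.22, 1, 0], 0, -0.8],
])

```text
t: 6.57
eef_pos: [0.4855, -0.2167, 0.1444]
eef_rot: [-3.104, -0.477, 0.001]
wrist_force: [0.1, -0.2, 0.3]
finger_gap: 0.227
grip_force: 15.0
```

```bash
python3 -c "
from h import *
print(go((.4895,-.2462,.0)),sensors.state()['eef_pos'],sensors.state()['finger_gap'])
p,d=cams.grab_frame('side');q,e=cams.grab_frame('top');P=pts('side',d)
print([(v,(P[v,309]*1000).round()) for v in range(150,215,4)])
a=[cv2.resize(x,None,fx=3,fy=3,interpolation=cv2.INTER_CUBIC) for x in(p[100:270,250:380],q[150:320,270:400])]
cv2.imwrite('pics/a5.png',np.hstack(a)[...,::-1])"
```

```text
[-0.05   0.295  1.444] [ 0.48554124 -0.21672349  0.14439502] 0.22688021074687736
[(150, array([ 492., -300.,  287.])), (154, array([ 492., -301.,  280.])), (158, array([ 492., -299.,  272.])), (162, array([ 494., -239.,  212.])), (166, array([ 494., -240.,  204.])), (170, array([ 494., -238.,  194.])), (174, array([ 494., -240.,  187.])), (178, array([501., -71.,  23.])), (182, array([500., -77.,  16.])), (186, array([500., -71.,  -1.])), (190, array([500., -82.,  -3.])), (194, array([499., -96.,  -1.])), (198, array([ 498., -107.,   -2.])), (202, array([ 497., -135.,   14.])), (206, array([ 496., -150.,   18.])), (210, array([ 495., -158.,   14.])), (214, array([ 495., -164.,    8.]))]
```

View pics/a5.png

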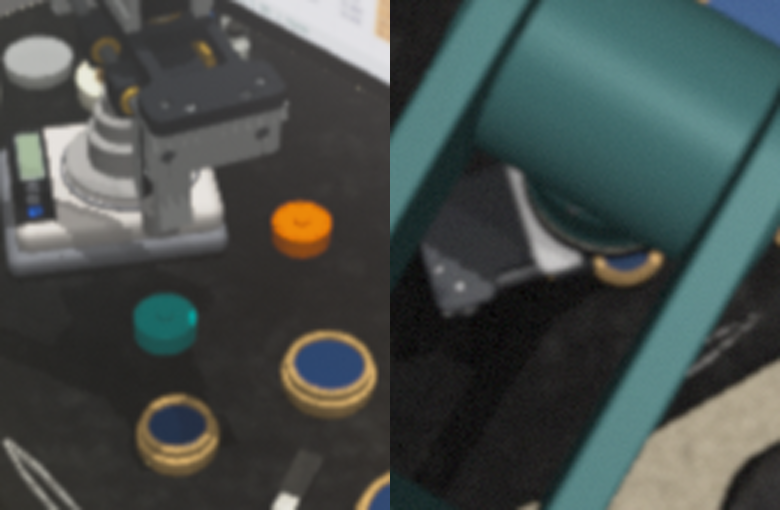

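The side view shows the gripper with the weight still held (gap 0.227) and the finger tip at about (308,177). Case 50 is below at about (309,242).

>>> move_arm([
  [[-0.02, 0.15, 0.1], 0, -0.8],
  [[-0.05, 0.295, 0.3], 0, -0.8],
  [[-0.05, 0.295, 0.5], 0, -0.8],
  [[-0.05, 0.295, 0.7], 0, -0.8],
  [[-0.05, 0.295, 0.85], 0, -0.8],
  [[-0.05, 0.295, 1], 0, -0.8],
  [[-0.05, 0.295, 1], 0, -0.8],
  [[-0.05, 0.295, 1], 0, -0.8],
])

```text
t: 7.33
eef_pos: [0.4889, -0.2465, 0.0435]
eef_rot: [-3.104, -0.477, 0.003]
wrist_force: [-0.4, 0.2, -0.7]
finger_gap: 0.225
grip_force: 15.0
```

```bash
python3 -c "
from h import *
print(go((.4895,-.2462,.0)),sensors.state()['eef_pos'],sensors.state()['finger_gap'])
p,d=cams.grab_frame('side');q,e=cams.grab_frame('top');P=pts('side',d)
print([(v,(P[v,309]*1000).round()) for v in range(200,240,4)])
a=[cv2.resize(x,None,fx=3,fy=3,interpolation=cv2.INTER_CUBIC) for x in(p[130:300,250:380],q[150:320,270:400])]
cv2.imwrite('pics/a6.png',np.hstack(a)[...,::-1])"
```

```text
[ 0.007 -0.     0.435] [ 0.48891583 -0.24650415  0.04350155] 0.22512424049252905
[(200, array([ 489., -326.,  213.])), (204, array([ 489., -335.,  213.])), (208, array([ 488., -341.,  211.])), (212, array([ 488., -338.,  199.])), (216, array([ 488., -331.,  183.])), (220, array([ 488., -332.,  175.])), (224, array([ 490., -270.,   97.])), (228, array([ 490., -272.,   88.])), (232, array([ 492., -225.,   23.])), (236, array([ 491., -231.,   18.]))]
```

View pics/a6.png

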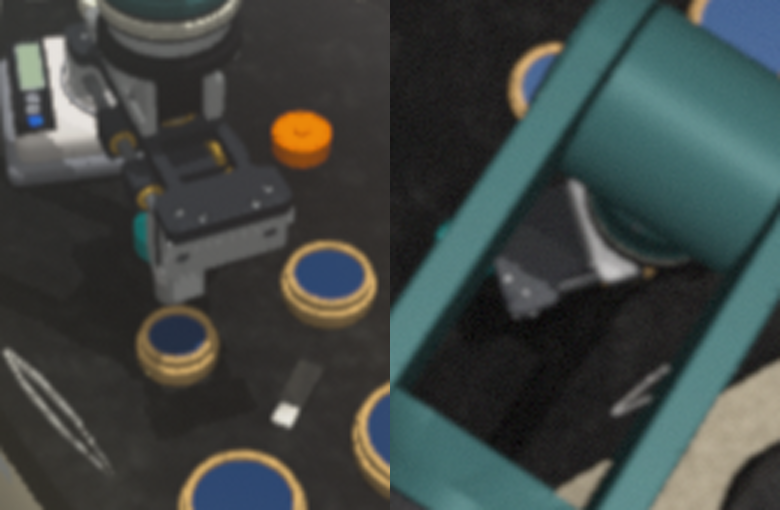

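>>> move_arm([
  [[0, 0, 0.1], 0, -0.8],
  [[0, 0, 0.2], 0, -0.8],
  [[0, 0, 0.3], 0, -0.8],
  [[0, 0, 0.36], 0, -0.8],
  [[0, 0, 0.4], 0, -0.8],
  [[0, 0, 0.4], 0, -0.8],
  [[0, 0, 0.4], 0, -0.8],
])

```text
t: 8.02
eef_pos: [0.4895, -0.2468, 0.0044]
eef_rot: [-3.105, -0.477, 0.001]
wrist_force: [-0.4, -0.0, -0.1]
finger_gap: 0.228
grip_force: 15.0
```

>>> move_arm([
  [[0, 0, 0.02], 0, -0.8],
  [[0, 0, 0.03], 0, -0.8],
  [[0, 0, 0.04], 0, -0.8],
  [[0, 0, 0.04], 0, -0.8],
  [[0, 0, 0.04], 0, -0.8],
])

```text
t: 8.43
eef_pos: [0.4898, -0.247, 0.0009]
eef_rot: [3.105, 0.477, 0.0]
wrist_force: [0.3, -1.1, -0.2]
finger_gap: 0.224
grip_force: 15.0
```

>>> move_arm([
  [[0, 0, 0.01], 0, -0.8],
  [[0, 0, 0.02], 0, -0.8],
  [[0, 0, 0.02], 0, -0.8],
  [[0, 0, 0.02], 0, -0.8],
])

```text
t: 8.77
eef_pos: [0.4896, -0.2469, -0.0013]
eef_rot: [-3.105, -0.477, 0.0]
wrist_force: [-0.1, 0.3, -0.0]
finger_gap: 0.226
grip_force: 15.0
```

```bash
python3 -c "
from h import *
s=sensors.state();print(s['eef_pos'],s['wrist_force'])
K,t,M=cal('side')
p,d=cams.grab_frame('side');P=pts('side',d)
print([(v,(P[v,309]*1000).round()) for v in range(232,252,1)])"
```

```text
[ 0.48958968 -0.24694348 -0.00132268] [-0.08899314  0.28257588 -0.01507584]
[(232, array([ 487., -339.,  155.])), (233, array([ 487., -341.,  154.])), (234, array([ 487., -340.,  151.])), (235, array([ 487., -332.,  139.])), (236, array([ 487., -333.,  138.])), (237, array([ 487., -334.,  137.])), (238, array([ 487., -333.,  133.])), (239, array([ 487., -335.,  133.])), (240, array([ 487., -333.,  129.])), (241, array([ 489., -272.,   53.])), (242, array([ 490., -271.,   48.])), (243, array([ 489., -273.,   48.])), (244, array([ 489., -273.,   45.])), (245, array([ 489., -272.,   41.])), (246, array([ 489., -272.,   39.])), (247, array([ 490., -260.,   21.])), (248, array([ 490., -258.,   15.])), (249, array([ 489., -266.,   22.])), (250, array([ 489., -270.,   24.])), (251, array([ 489., -270.,   21.]))]
```

>>> move_arm([
  [[0, 0, 0.005], 0, -0.8],
  [[0, 0, 0.01], 0, -0.8],
  [[0, 0, 0.01], 0, -0.8],
  [[0, 0, 0.01], 0, -0.8],
])

```text
t: 9.15
eef_pos: [0.4896, -0.2469, -0.0023]
eef_rot: [-3.105, -0.477, 0.0]
wrist_force: [0.5, -0.2, -0.7]
finger_gap: 0.227
grip_force: 15.0
```

>>> move_arm([
  [[0, 0, 0.005], 0, -0.8],
  [[0, 0, 0.01], 0, -0.8],
  [[0, 0, 0.01], 0, -0.8],
  [[0, 0, 0.01], 0, -0.8],
])

```text
t: 9.48
eef_pos: [0.4898, -0.247, -0.0025]
eef_rot: [3.105, 0.477, 0.001]
wrist_force: [-1.8, 1.2, 5.3]
finger_gap: 0.224
grip_force: 15.0
```

>>> move_arm([
  [[0, 0, 0], 0, -0.5],
  [[0, 0, 0], 0, -0.4],
  [[0, 0, 0], 0, -0.2],
  [[0, 0, 0], 0, -0.2],
  [[0, 0, -0.1], 0, -0.2],
  [[0, 0, -0.3], 0, -0.2],
  [[0, 0, -0.6], 0, -0.2],
  [[0, 0, -1], 0, -0.2],
])

```text
t: 10.15
eef_pos: [0.4876, -0.2457, 0.0952]
eef_rot: [-3.101, -0.476, 0.008]
wrist_force: [-0.0, 0.7, 0.2]
finger_gap: 0.401
grip_force: 0.0
```

>>> move_arm([
  [[0, -0.2, -0.2], 0, 0],
  [[0.05, -0.5, -0.4], 0, 0],
  [[0.15, -0.8, -0.4], 0, 0],
  [[0.22, -1, -0.4], 0, 0],
  [[0.22, -1, -0.4], 0, 0],
])

```text
t: 10.57
eef_pos: [0.4811, -0.1417, 0.1386]
eef_rot: [-3.104, -0.483, -0.004]
wrist_force: [0.4, -0.8, -0.8]
finger_gap: 0.499
grip_force: 0.0
```

```bash
python3 -c "
from h import *
p,d=cams.grab_frame('side');P=pts('side',d)
m=(np.hypot(P[...,0]-.4895,P[...,1]+.2462)<.03)&(P[...,2]>.03)&(P[...,2]<.06);q=P[m]
print(len(q),q.mean(0),q[:,2].max(),cv2.minEnclosingCircle(q[:,:2].astype(np.float32)))
cv2.imwrite('pics/a7.png',cv2.resize(p[130:300,250:380],None,fx=3,fy=3)[...,::-1])
print(go((.4663,-.0163,.15)),sensors.state()['eef_pos'])"
```

```text
99 [ 0.48840482 -0.25235287  0.03626195] 0.04190524395106687 ((0.4880305528640747, -0.24973246455192566), 0.011781995184719563)
[ 0.246 -1.258 -0.122] [ 0.48096306 -0.14367964  0.13795907]
```

View pics/a7.png

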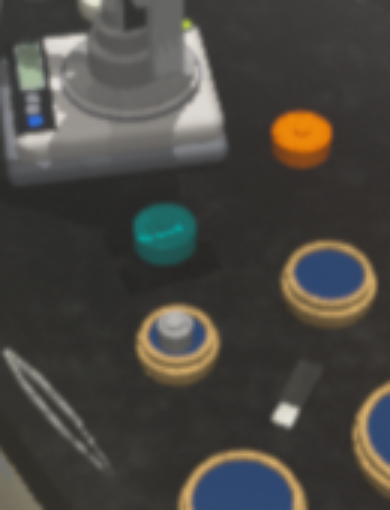

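The picture shows the 50 g weight upright and centred in its case at crop (175,325). Next is the 100 g.

>>> move_arm([
  [[0.05, -0.3, 0], 0, 0.2],
  [[0.1, -0.6, 0], 0, 0.2],
  [[0.16, -0.9, 0], 0, 0.2],
  [[0.2, -1, 0], 0, 0.2],
  [[0.2, -1, 0], 0, 0.2],
  [[0.2, -1, 0], 0, 0.2],
])

```text
t: 11.12
eef_pos: [0.4701, -0.0446, 0.1368]
eef_rot: [3.104, 0.477, -0.0]
wrist_force: [-0.5, -0.1, -0.7]
finger_gap: 0.599
grip_force: 0.0
```

```bash
python3 -c "
from h import *
print(go((.4665,-.0158,.072)),sensors.state()['eef_pos'],sensors.state()['finger_gap'])"
```

```text
[ 0.053 -0.287  0.648] [ 0.4700558  -0.04462765  0.13679657] 0.5988784989510342
```

>>> move_arm([
  [[0.02, -0.15, 0], 0, 0.2],
  [[0.053, -0.287, 0.05], 0, 0.2],
  [[0.053, -0.287, 0.2], 0, 0.2],
  [[0.053, -0.287, 0.35], 0, 0.2],
  [[0.053, -0.287, 0.5], 0, 0.2],
  [[0.053, -0.287, 0.62], 0, 0.2],
  [[0.053, -0.287, 0.65], 0, 0.2],
  [[0.053, -0.287, 0.65], 0, 0.2],
])

```text
t: 11.78
eef_pos: [0.4655, -0.0156, 0.0705]
eef_rot: [-3.105, -0.474, 0.004]
wrist_force: [0.1, -0.6, -0.5]
finger_gap: 0.6
grip_force: 0.0
```

>>> move_arm([
  [[0, 0, 0], 0, 0],
  [[0, 0, 0], 0, -0.1],
  [[0, 0, 0], 0, -0.3],
  [[0, 0, 0], 0, -0.4],
  [[0, 0, 0], 0, -0.6],
  [[0, 0, 0], 0, -0.6],
  [[0, 0, 0], 0, -0.6],
], newtons=20)

```text
t: 12.37
eef_pos: [0.4668, -0.0146, 0.0726]
eef_rot: [3.105, 0.477, 0.003]
wrist_force: [-0.6, -0.4, 3.0]
finger_gap: 0.334
grip_force: 20.0
```

>>> move_arm([
  [[0, 0, -0.05], 0, -0.6],
  [[0, 0, -0.15], 0, -0.6],
  [[0, 0, -0.3], 0, -0.6],
  [[0, 0, -0.45], 0, -0.6],
  [[0, 0, -0.6], 0, -0.6],
  [[0, 0, -0.7], 0, -0.6],
  [[0, 0, -0.7], 0, -0.6],
  [[0, 0, -0.7], 0, -0.6],
])

```text
t: 13.03
eef_pos: [0.4664, -0.0146, 0.1422]
eef_rot: [3.105, 0.477, 0.002]
wrist_force: [-0.9, -0.4, -1.0]
finger_gap: 0.338
grip_force: 20.0
```

```bash
python3 -c "
from h import *
p,d=cams.grab_frame('side');P=pts('side',d)
s=sensors.state();print(s['eef_pos'],s['wrist_force'],proj('side',s['eef_pos']+[0,0,.03]))
cv2.imwrite('pics/a8.png',cv2.resize(p[50:150,240:340],None,fx=5,fy=5,interpolation=cv2.INTER_CUBIC)[...,::-1])
print(go((.593,-.2015,s['eef_pos'][2])))"
```

```text
[ 0.46583697 -0.01453185  0.14126146] [-0.2728221  -0.84682301 -1.11914255] [289.0345555  105.92109307]
[ 6.520e-01  2.165e+00 -1.000e-03]
```

View pics/a8.png

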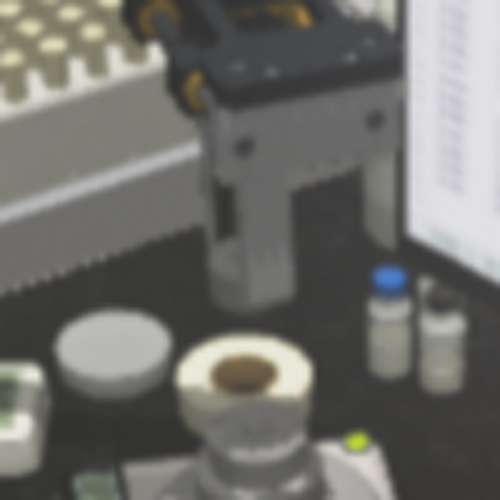

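The side view shows the 100 g weight held, with its underside below the finger tips at crop (210–290, 300). I'm moving it to its case.

>>> move_arm([
  [[0.03, 0.1, 0], 0, -0.6],
  [[0.09, 0.3, 0], 0, -0.6],
  [[0.15, 0.5, 0], 0, -0.6],
  [[0.21, 0.7, 0], 0, -0.6],
  [[0.27, 0.9, 0], 0, -0.6],
  [[0.3, 1, 0], 0, -0.6],
])

```text
t: 13.58
eef_pos: [0.5252, -0.1033, 0.14]
eef_rot: [3.106, 0.474, -0.004]
wrist_force: [0.4, 0.2, -1.5]
finger_gap: 0.334
grip_force: 20.0
```

>>> move_arm([
  [[0.06, 0.2, 0], 0, -0.6],
  [[0.12, 0.4, 0], 0, -0.6],
  [[0.18, 0.6, 0], 0, -0.6],
  [[0.24, 0.8, 0], 0, -0.6],
  [[0.3, 0.95, 0], 0, -0.6],
  [[0.32, 1, 0], 0, -0.6],
  [[0.32, 1, 0], 0, -0.6],
  [[0.32, 1, 0], 0, -0.6],
])

```text
t: 14.25
eef_pos: [0.5847, -0.1863, 0.1409]
eef_rot: [-3.104, -0.477, 0.003]
wrist_force: [0.3, 0.2, -1.0]
finger_gap: 0.334
grip_force: 20.0
```

```bash
python3 -c "
from h import *
print(go((.593,-.2017,-.0035)),sensors.state()['eef_pos'],sensors.state()['finger_gap'])"
```

```text
[0.035 0.174 1.444] [ 0.58473898 -0.1862883   0.14092809] 0.33370578866585204
```

>>> move_arm([
  [[0.02, 0.1, 0.1], 0, -0.6],
  [[0.035, 0.174, 0.25], 0, -0.6],
  [[0.035, 0.174, 0.45], 0, -0.6],
  [[0.035, 0.174, 0.65], 0, -0.6],
  [[0.035, 0.174, 0.85], 0, -0.6],
  [[0.035, 0.174, 1], 0, -0.6],
  [[0.035, 0.174, 1], 0, -0.6],
])

```text
t: 14.83
eef_pos: [0.5906, -0.2006, 0.0366]
eef_rot: [-3.1, -0.477, 0.012]
wrist_force: [-0.1, 0.4, -1.1]
finger_gap: 0.332
grip_force: 20.0
```

>>> move_arm([
  [[0, 0, 0.1], 0, -0.6],
  [[0, 0, 0.2], 0, -0.6],
  [[0, 0, 0.3], 0, -0.6],
  [[0, 0, 0.36], 0, -0.6],
  [[0, 0, 0.4], 0, -0.6],
  [[0, 0, 0.42], 0, -0.6],
  [[0, 0, 0.42], 0, -0.6],
])

```text
t: 15.42
eef_pos: [0.5937, -0.2023, -0.0007]
eef_rot: [-3.105, -0.477, 0.001]
wrist_force: [-0.3, 0.2, -0.7]
finger_gap: 0.337
grip_force: 20.0
```

```bash
python3 -c "
from h import *
s=sensors.state();print(go((.593,-.2017,-.0075)),s['eef_pos'],s['wrist_force'],s['finger_gap'])"
```

```text
[-0.005 -0.007  0.068] [ 0.59371299 -0.20225143 -0.00065999] [-0.31457387  0.16395279 -0.74552321] 0.3370089252828338
```

>>> move_arm([
  [[0, 0, 0.02], 0, -0.6],
  [[0, 0, 0.03], 0, -0.6],
  [[0, 0, 0.05], 0, -0.6],
  [[0, 0, 0.06], 0, -0.6],
  [[0, 0, 0.06], 0, -0.6],
  [[0, 0, 0.06], 0, -0.6],
])

```text
t: 15.92
eef_pos: [0.5939, -0.2023, -0.0062]
eef_rot: [3.105, 0.477, 0.0]
wrist_force: [0.2, 0.0, -1.8]
finger_gap: 0.335
grip_force: 20.0
```

>>> move_arm([
  [[0, 0, 0.005], 0, -0.6],
  [[0, 0, 0.01], 0, -0.6],
  [[0, 0, 0.01], 0, -0.6],
  [[0, 0, 0.01], 0, -0.6],
])

```text
t: 16.25
eef_pos: [0.5939, -0.2023, -0.0072]
eef_rot: [3.105, 0.477, 0.0]
wrist_force: [-0.3, 0.1, -1.4]
finger_gap: 0.334
grip_force: 20.0
```

>>> move_arm([
  [[0, 0, 0.005], 0, -0.6],
  [[0, 0, 0.01], 0, -0.6],
  [[0, 0, 0.01], 0, -0.6],
  [[0, 0, 0.01], 0, -0.6],
])

```text
t: 16.58
eef_pos: [0.594, -0.2024, -0.0073]
eef_rot: [3.105, 0.477, 0.001]
wrist_force: [-2.9, 0.4, 5.1]
finger_gap: 0.333
grip_force: 20.0
```

>>> move_arm([
  [[0, 0, 0], 0, -0.3],
  [[0, 0, 0], 0, -0.1],
  [[0, 0, 0], 0, 0],
  [[0, 0, 0], 0, 0],
  [[0, 0, -0.1], 0, 0],
  [[0, 0, -0.3], 0, 0],
  [[0, 0, -0.6], 0, 0],
  [[0, 0, -1], 0, 0],
])

```text
t: 17.25
eef_pos: [0.5917, -0.2018, 0.0891]
eef_rot: [-3.102, -0.476, 0.01]
wrist_force: [0.4, -1.1, 0.5]
finger_gap: 0.502
grip_force: 0.0
```

>>> move_arm([
  [[-0.06, -0.2, -0.2], 0, 0.3],
  [[-0.15, -0.5, -0.3], 0, 0.3],
  [[-0.24, -0.8, -0.3], 0, 0.3],
  [[-0.3, -1, -0.3], 0, 0.3],
  [[-0.3, -1, -0.3], 0, 0.3],
])

```text
t: 17.67
eef_pos: [0.534, -0.1134, 0.1229]
eef_rot: [-3.104, -0.481, -0.002]
wrist_force: [0.6, -0.4, -0.6]
finger_gap: 0.648
grip_force: 0.0
```

```bash
python3 -c "
from h import *
p,d=cams.grab_frame('side');P=pts('side',d)
for g,lo in(((.593,-.2017),.033),((.4895,-.2462),.034),((.4663,-.0163),.095)):
  m=(np.hypot(P[...,0]-g[0],P[...,1]-g[1])<.035)&(P[...,2]>lo)&(P[...,2]<lo+.03);q=P[m]
  print(len(q),q.mean(0),np.percentile(q[:,2],[5,50,95]),cv2.minEnclosingCircle(q[:,:2].astype(np.float32)))
cv2.imwrite('pics/a9.png',cv2.resize(p[100:300,240:420],None,fx=3,fy=3)[...,::-1])
print(go((.4665,-.0158,.054)),sensors.state()['eef_pos'])"
```

```text
160 [ 0.59332092 -0.20625378  0.03557251] [0.03335601 0.03525619 0.03859963] ((0.5943799018859863, -0.20591334998607635), 0.016987625509500504)
84 [ 0.48842808 -0.25150374  0.03706608] [0.03430777 0.03693167 0.04024466] ((0.4890690743923187, -0.25016188621520996), 0.011508410796523094)
203 [ 0.46601223 -0.01850707  0.09791595] [0.09584013 0.09794483 0.10040288] ((0.46629586815834045, -0.017930753529071808), 0.0227081086486578)
[-0.354 -1.155  0.683] [ 0.5350002  -0.11512676  0.12256424]
```

View pics/a9.png

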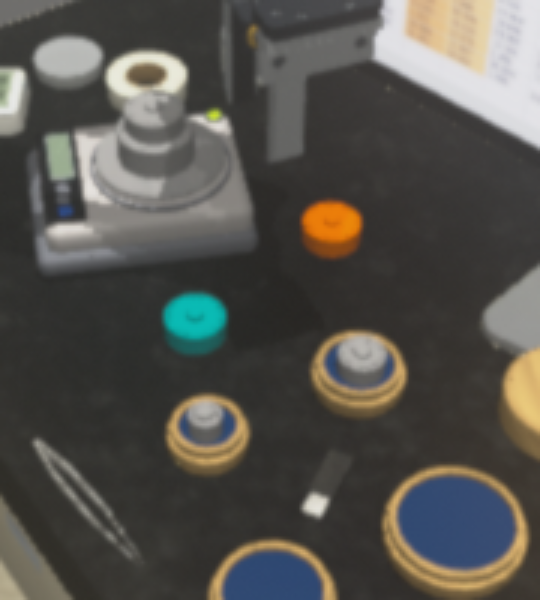

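Both weights stand in their cases, at crop (205,415) and (360,355). Next is the 200 g.

>>> move_arm([
  [[-0.09, -0.3, 0], 0, 0.4],
  [[-0.18, -0.6, 0], 0, 0.4],
  [[-0.27, -0.85, 0], 0, 0.4],
  [[-0.32, -1, 0], 0, 0.4],
  [[-0.32, -1, 0], 0, 0.4],
  [[-0.32, -1, 0], 0, 0.4],
])

```text
t: 18.22
eef_pos: [0.4755, -0.0308, 0.122]
eef_rot: [3.103, 0.477, 0.002]
wrist_force: [0.3, -0.1, -0.9]
finger_gap: 0.7
grip_force: 0.0
```

```bash
python3 -c "
from h import *
print(go((.4665,-.0158,.054)),sensors.state()['eef_pos'],sensors.state()['finger_gap'])"
```

```text
[-0.042 -0.172  0.68 ] [ 0.47554001 -0.03081597  0.12201194] 0.7004796777782615
```

>>> move_arm([
  [[-0.03, -0.1, 0], 0, 0.4],
  [[-0.042, -0.172, 0.05], 0, 0.4],
  [[-0.042, -0.172, 0.2], 0, 0.4],
  [[-0.042, -0.172, 0.35], 0, 0.4],
  [[-0.042, -0.172, 0.5], 0, 0.4],
  [[-0.042, -0.172, 0.62], 0, 0.4],
  [[-0.042, -0.172, 0.68], 0, 0.4],
  [[-0.042, -0.172, 0.68], 0, 0.4],
])

```text
t: 18.88
eef_pos: [0.4642, -0.0149, 0.0517]
eef_rot: [-3.104, -0.476, 0.006]
wrist_force: [-0.4, 0.8, -0.2]
finger_gap: 0.704
grip_force: 0.0
```

>>> move_arm([
  [[0, 0, 0], 0, 0.2],
  [[0, 0, 0], 0, 0.1],
  [[0, 0, 0], 0, 0],
  [[0, 0, 0], 0, -0.2],
  [[0, 0, 0], 0, -0.4],
  [[0, 0, 0], 0, -0.4],
  [[0, 0, 0], 0, -0.4],
], newtons=25)

```text
t: 19.47
eef_pos: [0.4662, -0.0149, 0.0547]
eef_rot: [3.105, 0.477, 0.003]
wrist_force: [0.0, 1.0, 3.9]
finger_gap: 0.447
grip_force: 25.0
```

>>> move_arm([
  [[0, 0, -0.05], 0, -0.4],
  [[0, 0, -0.15], 0, -0.4],
  [[0, 0, -0.3], 0, -0.4],
  [[0, 0, -0.45], 0, -0.4],
  [[0, 0, -0.55], 0, -0.4],
  [[0, 0, -0.6], 0, -0.4],
  [[0, 0, -0.6], 0, -0.4],
])

```text
t: 20.05
eef_pos: [0.4664, -0.0152, 0.1152]
eef_rot: [3.104, 0.477, 0.004]
wrist_force: [0.3, -0.9, -2.6]
finger_gap: 0.449
grip_force: 25.0
```

>>> move_arm([
  [[0, 0.1, 0], 0, -0.4],
  [[0, 0.25, 0], 0, -0.4],
  [[-0.05, 0.45, 0], 0, -0.4],
  [[-0.1, 0.65, 0], 0, -0.4],
  [[-0.12, 0.85, 0], 0, -0.4],
  [[-0.15, 1, 0], 0, -0.4],
])

```text
t: 20.55
eef_pos: [0.4807, -0.1169, 0.1122]
eef_rot: [-3.105, -0.475, 0.004]
wrist_force: [0.6, 0.1, -1.9]
finger_gap: 0.448
grip_force: 25.0
```

>>> move_arm([
  [[-0.03, 0.2, 0], 0, -0.4],
  [[-0.06, 0.4, 0], 0, -0.4],
  [[-0.09, 0.6, 0], 0, -0.4],
  [[-0.12, 0.8, 0], 0, -0.4],
  [[-0.15, 1, 0], 0, -0.4],
])

```text
t: 20.97
eef_pos: [0.4961, -0.2162, 0.1121]
eef_rot: [-3.104, -0.476, 0.004]
wrist_force: [0.8, 0.1, -2.8]
finger_gap: 0.451
grip_force: 25.0
```

>>> move_arm([
  [[-0.03, 0.2, 0], 0, -0.4],
  [[-0.06, 0.4, 0], 0, -0.4],
  [[-0.09, 0.6, 0], 0, -0.4],
  [[-0.12, 0.8, 0], 0, -0.4],
  [[-0.15, 0.95, 0], 0, -0.4],
  [[-0.15, 1, 0], 0, -0.4],
  [[-0.15, 1, 0], 0, -0.4],
  [[-0.15, 1, 0], 0, -0.4],
])

```text
t: 21.63
eef_pos: [0.5123, -0.3141, 0.1131]
eef_rot: [-3.104, -0.476, 0.001]
wrist_force: [-0.7, 0.2, -1.4]
finger_gap: 0.449
grip_force: 25.0
```

```bash
python3 -c "
from h import *
print(go((.520,-.3718,-.0035)),sensors.state()['eef_pos'],sensors.state()['finger_gap'])"
```

```text
[-0.099  0.575  1.165] [ 0.51231583 -0.31414797  0.11308294] 0.4488679307317991
```

>>> move_arm([
  [[-0.03, 0.2, 0], 0, -0.4],
  [[-0.07, 0.4, 0.1], 0, -0.4],
  [[-0.099, 0.575, 0.25], 0, -0.4],
  [[-0.099, 0.575, 0.45], 0, -0.4],
  [[-0.099, 0.575, 0.65], 0, -0.4],
  [[-0.099, 0.575, 0.85], 0, -0.4],
  [[-0.099, 0.575, 0.85], 0, -0.4],
  [[-0.099, 0.575, 0.85], 0, -0.4],
])

```text
t: 22.3
eef_pos: [0.5197, -0.3706, 0.0275]
eef_rot: [-3.102, -0.478, 0.004]
wrist_force: [-0.0, -0.3, -2.2]
finger_gap: 0.453
grip_force: 25.0
```

```bash
python3 -c "
from h import *
print(go((.520,-.3718,-.0073)),sensors.state()['eef_pos'],sensors.state()['finger_gap'])"
```

```text
[-0.     0.014  0.348] [ 0.51967566 -0.37056341  0.02750902] 0.4532062879573348
```

>>> move_arm([
  [[0, 0, 0.08], 0, -0.4],
  [[0, 0.01, 0.16], 0, -0.4],
  [[0, 0.01, 0.23], 0, -0.4],
  [[0, 0.01, 0.28], 0, -0.4],
  [[0, 0.01, 0.31], 0, -0.4],
  [[0, 0.01, 0.31], 0, -0.4],
  [[0, 0.01, 0.31], 0, -0.4],
])

```text
t: 22.88
eef_pos: [0.5207, -0.3734, -0.0024]
eef_rot: [-3.105, -0.477, 0.0]
wrist_force: [0.4, 0.0, -2.4]
finger_gap: 0.452
grip_force: 25.0
```

>>> move_arm([
  [[0, 0, 0.005], 0, -0.4],
  [[0, 0, 0.01], 0, -0.4],
  [[0, 0, 0.015], 0, -0.4],
  [[0, 0, 0.015], 0, -0.4],
  [[0, 0, 0.015], 0, -0.4],
])

```text
t: 23.3
eef_pos: [0.5208, -0.3735, -0.0036]
eef_rot: [3.105, 0.477, 0.0]
wrist_force: [-0.1, 0.5, -1.8]
finger_gap: 0.452
grip_force: 25.0
```

>>> move_arm([
  [[0, 0, 0.01], 0, -0.4],
  [[0, 0, 0.02], 0, -0.4],
  [[0, 0, 0.03], 0, -0.4],
  [[0, 0, 0.03], 0, -0.4],
  [[0, 0, 0.03], 0, -0.4],
])

```text
t: 23.72
eef_pos: [0.5206, -0.3734, -0.0069]
eef_rot: [-3.105, -0.477, 0.0]
wrist_force: [-0.3, 0.3, -2.6]
finger_gap: 0.45
grip_force: 25.0
```

>>> move_arm([
  [[0, 0, 0.005], 0, -0.4],
  [[0, 0, 0.01], 0, -0.4],
  [[0, 0, 0.01], 0, -0.4],
  [[0, 0, 0.01], 0, -0.4],
])

```text
t: 24.05
eef_pos: [0.5208, -0.3736, -0.0072]
eef_rot: [3.105, 0.477, 0.0]
wrist_force: [-0.9, 0.2, 0.8]
finger_gap: 0.448
grip_force: 25.0
```

>>> move_arm([
  [[0, 0, 0], 0, 0],
  [[0, 0, 0], 0, 0.1],
  [[0, 0, 0], 0, 0.2],
  [[0, 0, 0], 0, 0.2],
  [[0, 0, -0.1], 0, 0.2],
  [[0, 0, -0.3], 0, 0.2],
  [[0, 0, -0.6], 0, 0.2],
  [[0, 0, -1], 0, 0.2],
])

```text
t: 24.72
eef_pos: [0.519, -0.372, 0.0903]
eef_rot: [-3.1, -0.476, 0.007]
wrist_force: [0.1, 0.1, -1.8]
finger_gap: 0.601
grip_force: 0.0
```

>>> move_arm([
  [[0.03, -0.2, -0.1], 0, 0.6],
  [[0.06, -0.5, -0.2], 0, 0.6],
  [[0.1, -0.8, -0.2], 0, 0.6],
  [[0.15, -1, -0.2], 0, 0.6],
  [[0.15, -1, -0.2], 0, 0.6],
])

```text
t: 25.13
eef_pos: [0.5054, -0.2703, 0.1141]
eef_rot: [3.104, 0.482, 0.003]
wrist_force: [0.2, 0.1, -0.1]
finger_gap: 0.802
grip_force: 0.0
```

>>> move_arm([
  [[0.03, -0.3, 0], 0, 0.6],
  [[0.06, -0.6, 0], 0, 0.6],
  [[0.12, -0.9, 0], 0, 0.6],
  [[0.16, -1, 0], 0, 0.6],
])

```text
t: 25.47
eef_pos: [0.49, -0.1711, 0.113]
eef_rot: [-3.104, -0.48, -0.001]
wrist_force: [-0.4, 0.9, 0.6]
finger_gap: 0.796
grip_force: 0.0
```

```bash
python3 -c "
from h import *
p,d=cams.grab_frame('side');P=pts('side',d)
for g,lo in(((.593,-.2017),.033),((.4895,-.2462),.034),((.52,-.372),.034),((.4663,-.0163),.077)):
  m=(np.hypot(P[...,0]-g[0],P[...,1]-g[1])<.035)&(P[...,2]>lo)&(P[...,2]<lo+.03);q=P[m]
  if len(q):print(len(q),q.mean(0),np.percentile(q[:,2],[5,50,95]),cv2.minEnclosingCircle(q[:,:2].astype(np.float32)))
print(go((.4665,-.0158,.03)),sensors.state()['eef_pos'])"
```

```text
151 [ 0.59376069 -0.20604161  0.03561575] [0.03337646 0.03533139 0.03888591] ((0.594552218914032, -0.20522762835025787), 0.016679568216204643)
82 [ 0.48849971 -0.25139521  0.03707751] [0.03450781 0.03689091 0.04032582] ((0.48853322863578796, -0.24984890222549438), 0.011240242049098015)
433 [ 0.52072037 -0.37670966  0.03666484] [0.03477812 0.03653746 0.03924764] ((0.5205913186073303, -0.37591272592544556), 0.02191491425037384)
169 [ 0.45430742 -0.01874011  0.07981882] [0.0777299  0.07969157 0.08218306] ((0.46352964639663696, -0.016660669818520546), 0.029245078563690186)
[ 0.238 -1.55   0.831] [ 0.49064966 -0.17077554  0.11303036]
```

>>> move_arm([
  [[0.06, -0.3, 0], 0, 0.7],
  [[0.1, -0.6, 0], 0, 0.7],
  [[0.14, -0.85, 0], 0, 0.7],
  [[0.16, -1, 0], 0, 0.7],
  [[0.16, -1, 0], 0, 0.7],
  [[0.16, -1, 0], 0, 0.7],
])

```text
t: 26.02
eef_pos: [0.4764, -0.0743, 0.1127]
eef_rot: [3.103, 0.477, 0.001]
wrist_force: [0.7, -0.5, 0.6]
finger_gap: 0.851
grip_force: 0.0
```

```bash
python3 -c "
from h import *
print(go((.4665,-.0158,.031)),sensors.state()['eef_pos'],sensors.state()['finger_gap'])"
```

```text
[ 0.081 -0.589  0.816] [ 0.47635518 -0.07429184  0.11267307] 0.8505334865221266
```

>>> move_arm([
  [[0.03, -0.2, 0], 0, 0.7],
  [[0.06, -0.4, 0], 0, 0.7],
  [[0.081, -0.589, 0], 0, 0.7],
  [[0.081, -0.589, 0.12], 0, 0.7],
  [[0.081, -0.589, 0.3], 0, 0.7],
  [[0.081, -0.589, 0.45], 0, 0.7],
  [[0.081, -0.589, 0.5], 0, 0.7],
  [[0.081, -0.589, 0.5], 0, 0.7],
])

```text
t: 26.68
eef_pos: [0.4645, -0.016, 0.06]
eef_rot: [-3.105, -0.474, 0.007]
wrist_force: [-0.3, -0.7, 0.3]
finger_gap: 0.848
grip_force: 0.0
```

```bash
python3 -c "
from h import *
print(go((.4665,-.0158,.031)),sensors.state()['eef_pos'],sensors.state()['finger_gap'])"
```

```text
[0.021 0.004 0.29 ] [ 0.46452023 -0.01600388  0.06002653] 0.8481077587552454
```

>>> move_arm([
  [[0.01, 0, 0.1], 0, 0.7],
  [[0.01, 0, 0.2], 0, 0.7],
  [[0.01, 0, 0.27], 0, 0.7],
  [[0.01, 0, 0.29], 0, 0.7],
  [[0.01, 0, 0.29], 0, 0.7],
  [[0.01, 0, 0.29], 0, 0.7],
])

```text
t: 27.18
eef_pos: [0.4667, -0.0143, 0.0333]
eef_rot: [3.105, 0.477, 0.0]
wrist_force: [0.7, 0.4, 0.2]
finger_gap: 0.847
grip_force: 0.0
```

>>> move_arm([
  [[0, 0, 0], 0, 0.5],
  [[0, 0, 0], 0, 0.35],
  [[0, 0, 0], 0, 0.25],
  [[0, 0, 0], 0, 0.1],
  [[0, 0, 0], 0, -0.1],
  [[0, 0, 0], 0, -0.1],
  [[0, 0, 0], 0, -0.1],
], newtons=40)

```text
t: 27.77
eef_pos: [0.4668, -0.0142, 0.0336]
eef_rot: [-3.105, -0.477, -0.001]
wrist_force: [0.2, 1.6, 1.8]
finger_gap: 0.591
grip_force: 40.0
```

>>> move_arm([
  [[0, 0, -0.05], 0, -0.1],
  [[0, 0, -0.12], 0, -0.1],
  [[0, 0, -0.25], 0, -0.1],
  [[0, 0, -0.4], 0, -0.1],
  [[0, 0, -0.55], 0, -0.1],
  [[0, 0, -0.65], 0, -0.1],
  [[0, 0, -0.7], 0, -0.1],
  [[0, 0, -0.7], 0, -0.1],
])

```text
t: 28.43
eef_pos: [0.4672, -0.0144, 0.1044]
eef_rot: [3.104, 0.477, 0.003]
wrist_force: [0.1, -0.3, -4.7]
finger_gap: 0.59
grip_force: 40.0
```

>>> move_arm([
  [[0.01, 0.1, 0], 0, -0.1],
  [[0.04, 0.25, 0], 0, -0.1],
  [[0.08, 0.45, 0], 0, -0.1],
  [[0.12, 0.65, 0], 0, -0.1],
  [[0.15, 0.85, 0], 0, -0.1],
  [[0.18, 1, 0], 0, -0.1],
])

```text
t: 28.93
eef_pos: [0.5135, -0.1063, 0.1016]
eef_rot: [-3.105, -0.475, 0.004]
wrist_force: [0.0, 1.5, -4.7]
finger_gap: 0.589
grip_force: 40.0
```

>>> move_arm([
  [[0.03, 0.2, 0], 0, -0.1],
  [[0.07, 0.4, 0], 0, -0.1],
  [[0.11, 0.6, 0], 0, -0.1],
  [[0.15, 0.8, 0], 0, -0.1],
  [[0.18, 1, 0], 0, -0.1],
])

```text
t: 29.35
eef_pos: [0.5608, -0.1954, 0.1017]
eef_rot: [-3.104, -0.476, 0.003]
wrist_force: [-0.3, 0.6, -4.9]
finger_gap: 0.589
grip_force: 40.0
```

>>> move_arm([
  [[0.03, 0.2, 0], 0, -0.1],
  [[0.07, 0.4, 0], 0, -0.1],
  [[0.11, 0.6, 0], 0, -0.1],
  [[0.15, 0.8, 0], 0, -0.1],
  [[0.18, 0.95, 0], 0, -0.1],
  [[0.18, 1, 0], 0, -0.1],
  [[0.18, 1, 0], 0, -0.1],
  [[0.18, 1, 0], 0, -0.1],
])

```text
t: 30.02
eef_pos: [0.6073, -0.2838, 0.102]
eef_rot: [-3.103, -0.476, 0.003]
wrist_force: [-0.1, -0.3, -4.9]
finger_gap: 0.585
grip_force: 40.0
```

```bash
python3 -c "
from h import *
s=sensors.state();print(go((.6335,-.3318,-.0024)),s['eef_pos'],s['finger_gap'],s['q'])"
```

```text
[0.107 0.539 1.043] [ 0.60734969 -0.28376385  0.1020028 ] 0.5851580620832337 [-5.21873488e-01  3.79640156e-01  1.16042239e+00  4.60065280e-04
  1.60438225e+00  7.44378744e-01]
```

>>> move_arm([
  [[0.04, 0.2, 0], 0, -0.1],
  [[0.08, 0.4, 0.05], 0, -0.1],
  [[0.107, 0.539, 0.15], 0, -0.1],
  [[0.107, 0.539, 0.35], 0, -0.1],
  [[0.107, 0.539, 0.55], 0, -0.1],
  [[0.107, 0.539, 0.75], 0, -0.1],
  [[0.107, 0.539, 0.75], 0, -0.1],
  [[0.107, 0.539, 0.75], 0, -0.1],
])

```text
t: 30.68
eef_pos: [0.633, -0.3305, 0.0263]
eef_rot: [-3.101, -0.478, 0.006]
wrist_force: [-0.5, -0.2, -3.7]
finger_gap: 0.591
grip_force: 40.0
```

```bash
python3 -c "
from h import *
s=sensors.state();print(go((.6335,-.3318,-.0024)),s['eef_pos'],s['finger_gap'],s['wrist_force'])"
```

```text
[0.002 0.015 0.287] [ 0.63295233 -0.33048054  0.02626997] 0.5906662951783325 [-0.50638394 -0.1726004  -3.74426383]
```

>>> move_arm([
  [[0, 0, 0.07], 0, -0.1],
  [[0, 0, 0.14], 0, -0.1],
  [[0, 0, 0.2], 0, -0.1],
  [[0, 0, 0.25], 0, -0.1],
  [[0, 0, 0.27], 0, -0.1],
  [[0, 0, 0.27], 0, -0.1],
  [[0, 0, 0.27], 0, -0.1],
])

```text
t: 31.27
eef_pos: [0.6345, -0.3325, 0.0012]
eef_rot: [-3.105, -0.477, 0.0]
wrist_force: [-0.4, -0.7, -5.5]
finger_gap: 0.587
grip_force: 40.0
```

>>> move_arm([
  [[0, 0, 0.01], 0, -0.1],
  [[0, 0, 0.015], 0, -0.1],
  [[0, 0, 0.02], 0, -0.1],
  [[0, 0, 0.02], 0, -0.1],
  [[0, 0, 0.02], 0, -0.1],
])

```text
t: 31.68
eef_pos: [0.6345, -0.3325, -0.0006]
eef_rot: [3.105, 0.477, 0.0]
wrist_force: [-0.8, 0.2, -6.2]
finger_gap: 0.585
grip_force: 40.0
```

>>> move_arm([
  [[0, 0, 0.005], 0, -0.1],
  [[0, 0, 0.01], 0, -0.1],
  [[0, 0, 0.015], 0, -0.1],
  [[0, 0, 0.015], 0, -0.1],
  [[0, 0, 0.015], 0, -0.1],
])

```text
t: 32.1
eef_pos: [0.6345, -0.3324, -0.0022]
eef_rot: [3.105, 0.477, -0.0]
wrist_force: [0.3, 0.2, -4.5]
finger_gap: 0.589
grip_force: 40.0
```

>>> move_arm([
  [[0, 0, 0.005], 0, -0.1],
  [[0, 0, 0.01], 0, -0.1],
  [[0, 0, 0.01], 0, -0.1],
  [[0, 0, 0.01], 0, -0.1],
])

```text
t: 32.43
eef_pos: [0.6345, -0.3325, -0.0023]
eef_rot: [3.105, 0.477, 0.0]
wrist_force: [-1.8, 1.0, -0.0]
finger_gap: 0.586
grip_force: 40.0
```

Contact with the felt, so I'm releasing and retreating upward.

>>> move_arm([
  [[0, 0, 0], 0, 0.25],
  [[0, 0, 0], 0, 0.35],
  [[0, 0, 0], 0, 0.45],
  [[0, 0, 0], 0, 0.45],
  [[0, 0, -0.1], 0, 0.45],
  [[0, 0, -0.3], 0, 0.45],
  [[0, 0, -0.6], 0, 0.45],
  [[0, 0, -1], 0, 0.45],
])

```text
t: 33.1
eef_pos: [0.6327, -0.3313, 0.0946]
eef_rot: [-3.101, -0.476, 0.008]
wrist_force: [0.8, 0.5, -0.6]
finger_gap: 0.725
grip_force: 0.0
```

>>> move_arm([
  [[0, -0.2, -0.2], 0, 0.45],
  [[-0.05, -0.5, -0.5], 0, 0.45],
  [[-0.15, -0.8, -0.7], 0, 0.45],
  [[-0.2, -1, -0.7], 0, 0.45],
  [[-0.2, -1, -0.7], 0, 0.45],
])

```text
t: 33.52
eef_pos: [0.5856, -0.2404, 0.1719]
eef_rot: [3.102, 0.481, 0.009]
wrist_force: [1.1, -0.6, -0.0]
finger_gap: 0.726
grip_force: 0.0
```

>>> move_arm([
  [[-0.05, -0.3, 0], 0, 0.45],
  [[-0.1, -0.6, 0], 0, 0.45],
  [[-0.15, -0.8, 0], 0, 0.45],
  [[-0.2, -1, 0], 0, 0.45],
  [[-0.2, -1, 0], 0, 0.45],
  [[-0.2, -1, 0], 0, 0.45],
])

```text
t: 34.02
eef_pos: [0.5366, -0.1539, 0.167]
eef_rot: [3.104, 0.478, 0.001]
wrist_force: [0.1, 0.1, 0.0]
finger_gap: 0.728
grip_force: 0.0
```

```bash
python3 -c "
from h import *
p,d=cams.grab_frame('side');P=pts('side',d)
for g,lo in(((.593,-.2017),.033),((.4895,-.2462),.034),((.52,-.372),.034),((.6335,-.332),.042)):
  m=(np.hypot(P[...,0]-g[0],P[...,1]-g[1])<.035)&(P[...,2]>lo)&(P[...,2]<lo+.03);q=P[m]
  if len(q):print(len(q),q.mean(0),np.percentile(q[:,2],[5,50,95]),cv2.minEnclosingCircle(q[:,:2].astype(np.float32)))
cv2.imwrite('pics/b1.png',cv2.resize(p[130:330,240:440],None,fx=3,fy=3)[...,::-1])"
```

```text
150 [ 0.59358877 -0.205926    0.03560731] [0.03357291 0.03542119 0.03808742] ((0.5932013988494873, -0.20535962283611298), 0.016320865601301193)
84 [ 0.48845205 -0.25147462  0.03717121] [0.03480784 0.03698053 0.04003439] ((0.4881732165813446, -0.25059059262275696), 0.01126802060753107)
430 [ 0.52086335 -0.37671679  0.03663123] [0.03471629 0.03651038 0.03893408] ((0.5216798186302185, -0.3754580318927765), 0.022350167855620384)
639 [ 0.63360912 -0.33612082  0.04446728] [0.04254541 0.04435224 0.04664531] ((0.6332859396934509, -0.33509108424186707), 0.02830486185848713)
```

View pics/b1.png

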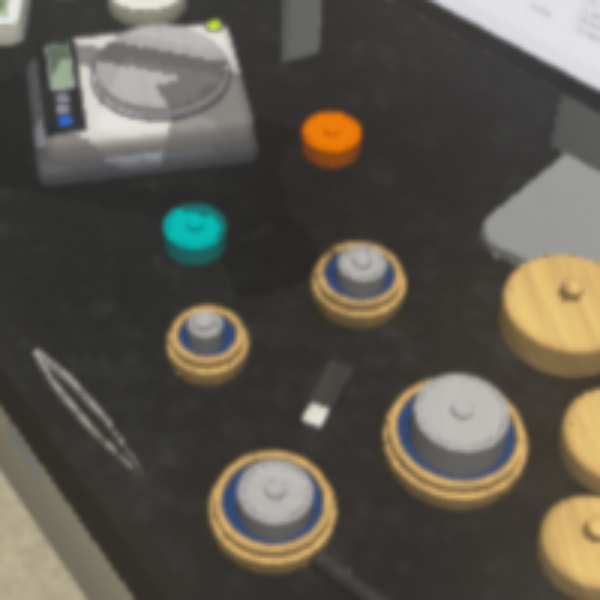

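All four weights stand upright and centred in their own cases, at crop (205,328), (360,265), (275,495) and (460,410). The balance is empty and the robot is clear.

```bash
python3 -c "
from plant import close_job
print(close_job())"
```

```text
the job is handed in; nothing more can be done
None
```

All four weights stand upright in their own cases, centred to within a few millimetres in the last camera check; the job is handed in, with no judging result reported back.

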